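# Stack two rubber mounts on their assembly fixtures

## Robot

A 6-joint arm with a two-finger parallel gripper is mounted at the origin on the work surface. World frame = base frame: x ahead of the robot, y to its left, z up, the work surface at z = 0. Lengths are in m, angles in rad, forces in N, time in s.
With the tool pointing down it reaches from about 0.25 to 0.775 m from the base axis. Payload 4 kg.
Tool frame: the origin (TCP) lies on the centre line of the jaws, within the pads' length; the fingertips stand 25 mm ahead of it and the grasp point (between the pads) lies 6 mm ahead of it; z points along the fingers, y is the line along which they close (so a half turn about z gives the same grasp; the last joint's range is limited). The gripper opens to 94 mm and grips with 3 to 60 N. Pads are 16 mm wide; open, the fingers measure 119 mm over their backs; the gripper's body (75 mm by 177 mm) begins 78 mm behind the grasp point.
Start: joints at [-1.31, 0.087, 1.371, -0, 1.684, -0.103], TCP at [0.196, -0.514, 0.193] pointing down, gripper open.
Joint ranges: [-3.1, 3.1], [-0.76, 2.03], [0.27, 2.55], [-1.08, 4.22], [0.17, 2.65], [-2.57, 2.57]. Speed limits (rad/s): [2.79, 2.79, 3.14, 3.14, 3.14, 3.14].

## Interface

Orientations are given as [roll, pitch, yaw] about the fixed x, y, z axes, in that order (R = Rz(yaw) Ry(pitch) Rx(roll)).
In Python, from bench import sensors, optics, ticket gives the robot as it stands.
- The arm moves only by the tool send_rows, never from a script. Its argument "rows" is a list of rows, each a list of 6 numbers: the shift along the world's x, y, z in mm, then the turn, a rotation vector about the world's x, y, z in rad. In form: [[x, y, z, wx, wy, wz], ...]. A call has 1 to 8 rows; each row shifts and turns the commanded pose from where the row before left it; what a row does not reach is not made up. A row lasts 1/12 s, in which the tool goes at most 41.7 mm and 7.16 degrees, less where a joint would pass 70% of its speed; a pose out of reach is approached as far as the arm can. A call is refused whole if a number of a shift passes 41.7 or a number of a turn 0.125, either way. A call with a gripper value outside its range is refused whole. "grip" is the finger opening in mm, from 0 to 94, set as the call begins (left out, the last holds). The fingers move at their own pace and stop on an object; the grip force is fixed at half the most. Time passes only in rows, so rows that do not move let the fingers close. It gives the time, the measured TCP pose, the force, the opening and the grip force at its end, in the units of the state.
- sensors.get_obs(): the state, without advancing time (a new reading comes with each control period).
- optics.snapshot(name): name is "scene" or "top" or "wrist"; returns the picture (420x560x3 uint8, red, green, blue); there is no depth.
- optics.camera_model(name): a dict with "vertical_fov" (degrees; the focal length in pixels is half the picture's height over the tangent of half this angle, whatever the lens; pixels are square), "cx", "cy" (the principal point, pixels), "R" (3x3) and "t" (3): a world point X has camera coordinates R X + t. Camera axes: x right, y down, z forward; pixel columns grow to the right and rows downward; lengths in m; the calibration is good to about 2 mm. The wrist camera is an equidistant fisheye: a pixel r from the principal point sees the ray r / f radians off the axis. A picture is of the moment at which its call begins: read the wrist's pose just before it. camera_model takes no time and is no camera call; for the wrist camera it gives the pose at the moment of the call.
- ticket.close_job(): hands the job in; it is judged then, once.
The state is a dict: "time": time; "joint_positions": joint angles; "qvel": joint speeds; "joint_torque": joint torques, N m; "tool_pos": TCP position; "ee_rot": TCP orientation; "wrist_force": force on the tool from outside, world axes, zero at the start; "wrist_torque": the same for the moment, N m; "width": finger opening in m; "finger_force": force on a finger pad.
Only numpy, scipy, OpenCV 4.12 (cv2) and the standard library are available. Lean on these libraries where they do the work, as an engineer would, in place of code of your own. Each camera call takes 0.05 s, during which the arm holds its last target. There are 200 camera calls.

## Task

Stack the parts of the two mounts on their fixtures. On the tall post goes first the square steel plate, then the larger, taller rubber bush, then the round steel washer on top; on the short post goes first the oblong steel plate, then the smaller, lower rubber bush. Lower each part down its post until it lies flat rather than letting it drop, let go of everything, and leave the grease jar and the screwdriver where they are.

Things in the scene. Friction and masses are not known exactly. Their poses are not given: they have to be found in the camera images.
- tall_fixture: Fixed fixture with the tall post: square aluminium base 76 x 76 mm, 14 mm thick, with one upright dark steel post in its middle, 16 mm in diameter, rising 54 mm above the base (top 68 mm above the table; its last 12 mm taper to a point). Origin: centre of the base's underside, on the post's axis, at table height; z up.
- short_fixture: Fixed fixture with the short post: round aluminium base 80 mm in diameter, 14 mm thick, with one upright dark steel post in its middle, 16 mm in diameter, rising 34 mm above the base (top 48 mm above the table; its last 12 mm taper to a point). Origin: centre of the base's underside, on the post's axis, at table height; z up.
- square_plate: Loose square steel plate, 60 x 60 mm, 8 mm thick, about 0.19 kg; its sides are along its x and y. The through hole in its middle is 24 mm wide (4 mm play all round on a post). Starts lying flat on the table at any yaw. Origin: centre of its underside, on the hole's axis; z up.
- tall_bush: Loose black hard-rubber ring, the larger and taller of the two: 48 mm outer diameter, 24 mm high, about 0.05 kg. Treat as rigid. The through hole in its middle is 24 mm wide (4 mm play all round on a post). Starts lying flat on the table at any yaw. Origin: centre of its underside, on the hole's axis; z up.
- washer: Loose round flat steel washer, 56 mm outer diameter, 8 mm thick, about 0.12 kg. The through hole in its middle is 24 mm wide (4 mm play all round on a post). Starts lying flat on the table at any yaw. Origin: centre of its underside, on the hole's axis; z up.
- lug_plate: Loose oblong steel plate, 80 mm along its x, 44 mm along its y, 8 mm thick, about 0.17 kg, with a small black dot near each short end. The through hole in its middle is 24 mm wide (4 mm play all round on a post). Starts lying flat on the table at any yaw. Origin: centre of its underside, on the hole's axis; z up.
- low_bush: Loose black hard-rubber ring, the smaller and lower of the two: 40 mm outer diameter, 14 mm high, about 0.02 kg. Treat as rigid. The through hole in its middle is 24 mm wide (4 mm play all round on a post). Starts lying flat on the table at any yaw. Origin: centre of its underside, on the hole's axis; z up.
- grease_jar: Bystander, loose: closed grey jar with a white cap, 60 mm in diameter, 60 mm high, standing on the far side of the table. Origin: centre of its underside.
- screwdriver: Bystander, loose: screwdriver 180 mm long lying on the far right of the table along its own x. Origin: middle of its length, at its underside.
Not all that is in view belongs to the job. Leave any yellow look-alike of the square_plate alone.

How it is judged:
At the end, for the whole second after the job is handed in: Tall post, base up: square plate, taller bush, washer (undersides 14, 22, 46 mm above the table). Short post: oblong plate, lower bush (14, 22 mm). Each within 3 mm of that height, within 7 mm of the post's axis, flat within 0.1 rad, at rest (below 0.02 m/s) (horizontal distance between each of square_plate, tall_bush, washer and tall_fixture below 0.007 m and z of square_plate in the frame of tall_fixture between 0.011 and 0.017 m and angle between each of square_plate, tall_bush, washer, lug_plate, low_bush's own z axis and vertical below 0.1 rad and linear speed of each of square_plate, tall_bush, washer, lug_plate, low_bush below 0.02 m/s and z of tall_bush in the frame of tall_fixture between 0.019 and 0.025 m and z of washer in the frame of tall_fixture between 0.043 and 0.049 m and horizontal distance between each of lug_plate, low_bush and short_fixture below 0.007 m and z of lug_plate in the frame of short_fixture between 0.011 and 0.017 m and z of low_bush in the frame of short_fixture between 0.019 and 0.025 m); the robot touches nothing.
It fails at once if a part is dropped: one of the five moves faster than 0.7 m/s (a fall of about 25 mm) while the fingers do not hold it ((linear speed of square_plate above 0.7 m/s and contact force between the fingers and square_plate below 0.2 N) or (linear speed of tall_bush above 0.7 m/s and contact force between the fingers and tall_bush below 0.2 N) or (linear speed of washer above 0.7 m/s and contact force between the fingers and washer below 0.2 N) or (linear speed of lug_plate above 0.7 m/s and contact force between the fingers and lug_plate below 0.2 N) or (linear speed of low_bush above 0.7 m/s and contact force between the fingers and low_bush below 0.2 N)).
It fails at once if the grease jar or the screwdriver is moved by more than 20 mm (distance of any of grease_jar, screwdriver from where it was at the start of the episode above 0.02 m).
It also fails if it takes over 120 s, if anything falls off the work surface, if the arm or the gripper's body presses on something with over 40 N, if the wrist force passes 120 N, or if a joint passes its speed limit or range.

## Working session

There is one attempt and no reset: what is moved stays moved. The work goes in short steps, Python scripts to look and compute and a tool call to move; the robot and the scene stay as the last step left them, time stands still between calls to the robot, and variables do not carry over. Pictures are saved under pics/ and viewed, at most 14 in all, crops included, and the job is handed in when it is done.

Besides the shell and the picture viewer there is one more tool, called by a JSON object that holds its "name" and its "arguments". send_rows: Moves the arm, as the interface text tells. Its arguments: {"type":"object","properties":{"rows":{"type":"array"},"grip":{"type":"number"}},"required":["rows"]}

```bash
mkdir -p pics
cat > h.py <<'E'
import numpy as np, cv2
from bench import sensors, optics, ticket
def snap(n,f):
    m=optics.camera_model(n); im=optics.snapshot(n); cv2.imwrite('pics/'+f,im[:,:,::-1]); return im,m
def ray(m,u,v,fish=False,H=420):
    f=H/2/np.tan(np.radians(m['vertical_fov'])/2)
    x,y=(u-m['cx'])/f,(v-m['cy'])/f
    if fish:
        r=np.hypot(x,y); s=np.sin(r)/max(r,1e-9); d=np.array([x*s,y*s,np.cos(r)])
    else: d=np.array([x,y,1.])
    R=np.array(m['R']);t=np.array(m['t']); return -R.T@t, R.T@d
def plane(m,u,v,z,fish=False):
    c,d=ray(m,u,v,fish); return c+d*(z-c[2])/d[2]
E
python3 - <<'E'
from h import *
for n in('top','scene'):
    im,m=snap(n,n+'0.png'); print(n,m['vertical_fov'],m['cx'],m['cy'],-np.array(m['R']).T@m['t'])
print(sensors.get_obs())
E
```

```text
top 53.78143087616323 272.1430780244889 209.37394448023622 [0.4318514  0.06101641 0.95003371]
scene 54.64620838449342 282.09766605992536 213.73200957875488 [ 0.97176381 -0.47243375  0.65849877]
{'time': 0.1, 'joint_positions': array([-1.31009155e+00,  8.78771933e-02,  1.37206803e+00, -5.19303621e-05,
        1.68361115e+00, -1.03140465e-01]), 'qvel': array([-0.00055415, -0.00059661, -0.00175823,  0.00100738,  0.00021396,
       -0.00019366]), 'joint_torque': array([ 2.09675185e-03, -3.41253054e+01, -3.03299797e+01,  7.21267099e-02,
        3.04329861e-02, -1.01215014e-04]), 'tool_pos': array([ 0.19555265, -0.51351097,  0.19164119]), 'ee_rot': array([-3.13963406e+00, -1.50841651e-04,  3.63839299e-01]), 'wrist_force': array([0.49847167, 0.12029181, 0.13524841]), 'wrist_torque': array([ 0.00927761, -0.01875336,  0.07192963]), 'finger_force': 0.0, 'width': 0.09415152796698184}
```

View pics/top0.png

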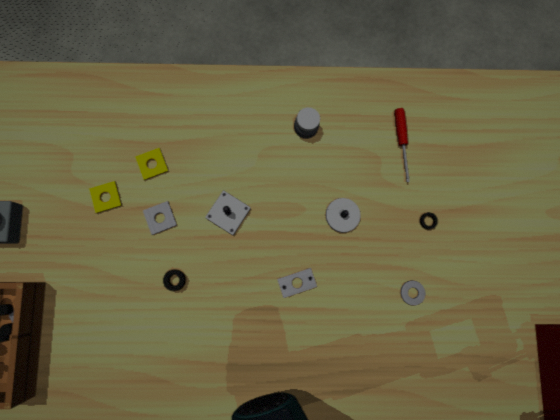

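View pics/scene0.png

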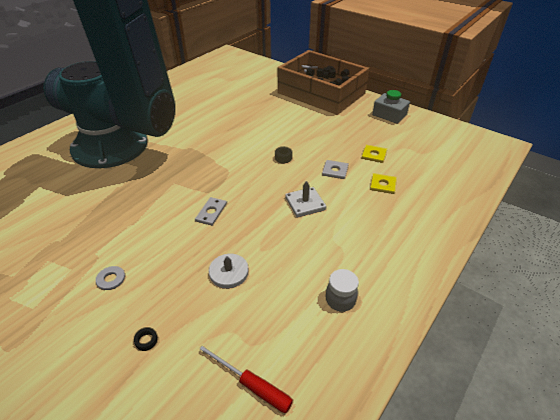

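The top view shows these candidates:
- **Square plate:** grey at (160,218). The yellow look-alikes are at (152,164) and (106,197).
- **Bushes:** larger ring at (174,280), smaller at (429,221).
- **Washer:** (413,293), which could be confused with the short fixture's disc at (343,215).
- **Oblong plate:** (297,283), with dots.
- **Tall fixture:** (229,213), square with a post, which could be confused with the plate.

I'll measure all of these and check them in one close crop.

```bash
cat > meas.py <<'E'
from h import *
P={'square':(160,218,8,'m'),'tfix':(229,213,14,'m'),'sfix':(343,215,14,'m'),'lug':(297,283,8,'m'),'washer':(413,293,8,'m'),'tbush':(174,280,12,'d'),'lbush':(429,221,7,'d')}
im,m=snap('top','top1.png')
hsv=cv2.cvtColor(im,cv2.COLOR_RGB2HSV)
met=((hsv[...,1]<70)&(hsv[...,2]>75)).astype(np.uint8); dark=(hsv[...,2]<62).astype(np.uint8)
for n,(u,v,z,k) in P.items():
    a=26; M=np.zeros_like(met); s=np.s_[v-a:v+a,u-a:u+a]; M[s]=(met if k=='m' else dark)[s]
    cs,_=cv2.findContours(M,cv2.RETR_EXTERNAL,cv2.CHAIN_APPROX_NONE)
    c=max(cs,key=cv2.contourArea)
    # contour -> plane, in mm
    W=np.array([plane(m,p[0][0],p[0][1],z/1e3)[:2]*1000 for p in c],np.float32)
    r=cv2.minAreaRect(W); bx=cv2.boxPoints(r); e=[(bx[i+1]-bx[i]) for i in(0,1)]; e=max(e,key=np.linalg.norm)
    (ex,ey),er=cv2.minEnclosingCircle(W)
    print(n,'rect',np.round(r[0],1),np.round(r[1],1),'long-axis yaw',round(np.degrees(np.arctan2(e[1],e[0])),1),'circ',round(ex,1),round(ey,1),'D',round(2*er,1))
    if k=='m':
        H=np.zeros_like(M); cv2.drawContours(H,[cv2.convexHull(c)],-1,1,-1); H=cv2.erode(H,np.ones((5,5)))&(1-M)
        q,l,st,ce=cv2.connectedComponentsWithStats(H)
        for i in range(1,q):
            if st[i,4]>8: print('   hole',st[i,4],np.round(ce[i],1),np.round(plane(m,*ce[i],z/1e3)[:2]*1e3,1))
out=np.vstack([np.hstack([cv2.resize(im[v-26:v+26,u-26:u+26],(190,190),interpolation=2) for (u,v,z,k) in list(P.values())[j:j+4]]+([np.zeros((190,190,3),np.uint8)] if j else [])) for j in(0,4)])
cv2.imwrite('pics/crop1.png',out[:,:,::-1])
E
python3 meas.py
```

```text
square rect [566.2 295.8] [62.3 62.8] long-axis yaw -66.3 circ 566.5 295.8 D 84.3
   hole 75 [158.8 217.1] [566.5 296.4]
tfix rect [578.7 139.9] [77.  77.9] long-axis yaw -31.9 circ 578.9 139.9 D 105.3
   hole 81 [227.7 211.5] [579.8 139.2]
sfix rect [ 575.4 -125.1] [78.5 77.1] long-axis yaw 89.1 circ 575.2 -124.2 D 81.6
   hole 60 [344.1 214. ] [ 576.3 -127.6]
lug rect [420.7 -18.3] [45.4 82. ] long-axis yaw -71.6 circ 421.0 -17.8 D 88.9
   hole 12 [309.8 277.9] [431.  -47.9]
   hole 80 [296.8 282.5] [420.7 -18.4]
   hole 13 [283.6 286.6] [411.5  11.2]
washer rect [ 399.6 -280.4] [55.  54.9] long-axis yaw 76.3 circ 399.8 -279.6 D 57.1
   hole 83 [413.  292.6] [ 399.4 -280.4]
tbush rect [425.2 254. ] [43.8 51. ] long-axis yaw -89.7 circ 426.2 254.1 D 51.3
lbush rect [ 563.9 -325.5] [38.5 41.1] long-axis yaw -46.3 circ 563.7 -325.3 D 41.8
```

View pics/crop1.png

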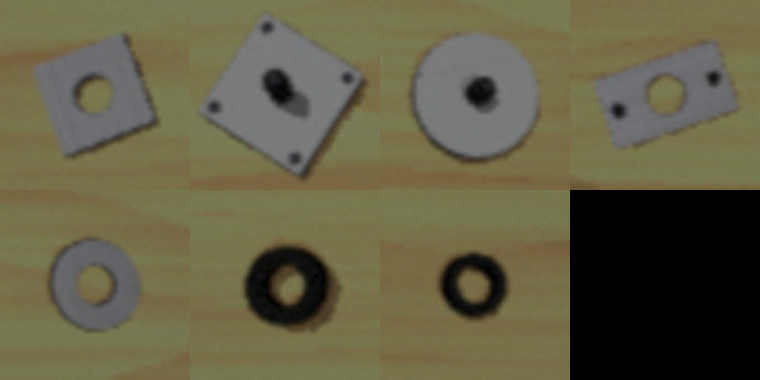

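The crop confirms each choice, and the measured sizes match the given ones to within about 3 mm. Next I move above the grey square plate, which is at (566,296) with its sides at 23.7°.

{"name": "send_rows", "arguments": {"rows": [[15.5,33.7,-2,0,0,0.01],[15.5,33.7,-2,0,0,0.01],[15.5,33.7,-2,0,0,0.01],[15.5,33.7,-2,0,0,0.01],[15.5,33.7,-2,0,0,0.01],[15.5,33.7,-2,0,0,0],[15.5,33.7,-2,0,0,0],[15.5,33.7,-2,0,0,0]], "grip": 94}}

```text
time: 0.82
tool_pos: [0.3199, -0.2426, 0.1764]
ee_rot: [-3.142, -0.0, 0.413]
wrist_force: [0.1, -0.3, -0.4]
width: 0.094
finger_force: 0.0
```

{"name": "send_rows", "arguments": {"rows": [[15.5,33.7,-2,0,0,0],[15.5,33.7,-2,0,0,0],[15.5,33.7,-2,0,0,0],[15.5,33.7,-2,0,0,0],[15.5,33.7,-2,0,0,0],[15.5,33.7,-2,0,0,0],[15.5,33.7,-2,0,0,0],[15.5,33.7,-2,0,0,0]]}}

```text
time: 1.48
tool_pos: [0.4439, 0.0271, 0.1605]
ee_rot: [3.141, 0.0, 0.414]
wrist_force: [0.1, -1.1, 0.8]
width: 0.0942
finger_force: 0.0
```

{"name": "send_rows", "arguments": {"rows": [[15.5,33.7,-2,0,0,0],[15.5,33.7,-2,0,0,0],[15.5,33.7,-2,0,0,0],[15.5,33.7,-2,0,0,0],[15.5,33.7,-2,0,0,0],[15.5,33.7,-2,0,0,0],[13,30,-2,0,0,0],[0,0,0,0,0,0]]}}

```text
time: 2.15
tool_pos: [0.5501, 0.2623, 0.1441]
ee_rot: [-3.139, 0.002, 0.419]
wrist_force: [-0.2, -1.0, -0.1]
width: 0.0939
finger_force: 0.0
```

{"name": "send_rows", "arguments": {"rows": [[16,33.8,0,0,0,-0.005],[0,0,0,0,0,0],[0,0,0,0,0,0]]}}

```text
time: 2.4
tool_pos: [0.5652, 0.2914, 0.145]
ee_rot: [3.141, 0.003, 0.41]
wrist_force: [0.9, -0.6, -0.4]
width: 0.0943
finger_force: 0.0
```

Run:
```python
from h import *
o=sensors.get_obs();print(o['tool_pos'],o['ee_rot'])
im,m=snap('wrist','w1.png');print(m['vertical_fov'],m['cx'],m['cy'],-np.array(m['R']).T@m['t'])
```

```text
[0.56522331 0.29144692 0.14499891] [3.14119434e+00 3.09249125e-03 4.10318090e-01]
65.70646984690485 278.3303815256238 207.82842699478041 [0.62850554 0.31943076 0.33592862]
```

View pics/w1.png

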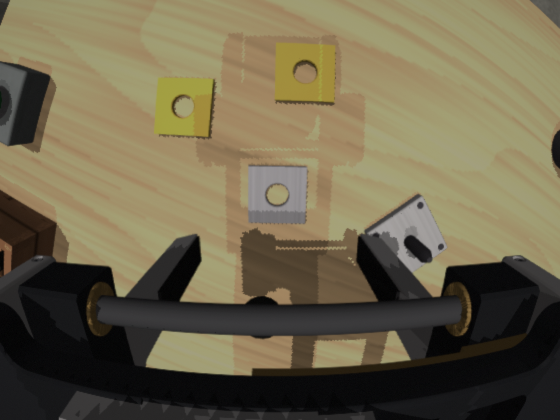

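The wrist view shows the grey plate upright at (277,194), hole included, with the yellow ones beyond it at (184,106) and (305,72). I'll cast the hole through the fisheye model to cross-check.

Run:
```python
from h import *
m=optics.camera_model('wrist'); im=cv2.imread('pics/w1.png')
for p in [(277,194.5),(249,166),(307,166),(249,223),(307,223)]: print(p,np.round(plane(m,*p,.008,True)*1e3,1))
print(sensors.get_obs()['tool_pos'])
```

```text
(277, 194.5) [565.8 292.4   8. ]
(249, 166) [581.7 330.3   8. ]
(307, 166) [605.2 276.1   8. ]
(249, 223) [525.8 307.4   8. ]
(307, 223) [550.1 251.    8. ]
[0.56536463 0.29066424 0.14600047]
```

{"name": "send_rows", "arguments": {"rows": [[0.5,2.5,-30,0,0,0.004],[0,0,-30,0,0,0],[0,0,-30,0,0,0],[0,0,-20,0,0,0],[0,0,-7.5,0,0,0],[0,0,0,0,0,0],[0,0,0,0,0,0]]}}

```text
time: 3.03
tool_pos: [0.5668, 0.2931, 0.0307]
ee_rot: [3.141, -0.002, 0.412]
wrist_force: [-0.3, 0.6, 0.1]
width: 0.0938
finger_force: 0.0
```

{"name": "send_rows", "arguments": {"rows": [[0,0,0,0,0,0],[0,0,0,0,0,0],[0,0,0,0,0,0],[0,0,0,0,0,0],[0,0,0,0,0,0],[0,0,0,0,0,0],[0,0,0,0,0,0],[0,0,0,0,0,0]], "grip": 40}}

```text
time: 3.7
tool_pos: [0.5662, 0.2937, 0.0291]
ee_rot: [3.141, 0.0, 0.413]
wrist_force: [0.9, 0.7, -0.4]
width: 0.0441
finger_force: 0.0
```

Run:
```python
from h import *
o=sensors.get_obs();print(o['tool_pos'],o['width'],o['finger_force'])
im,m=snap('wrist','w2.png')
im2,_=snap('scene','s2.png'); c=im2[110:230,240:400]
cv2.imwrite('pics/c2.png',np.hstack([cv2.resize(c,(560,420),interpolation=2)[:, :400],cv2.resize(im,(400,300))[:, :].repeat(1,0) if 0 else cv2.copyMakeBorder(cv2.resize(im,(400,300)),60,60,0,0,0)])[:,:,::-1])
```

```text
[0.56615093 0.29370718 0.02912787] 0.04410155763123614 0.0
```

View pics/c2.png

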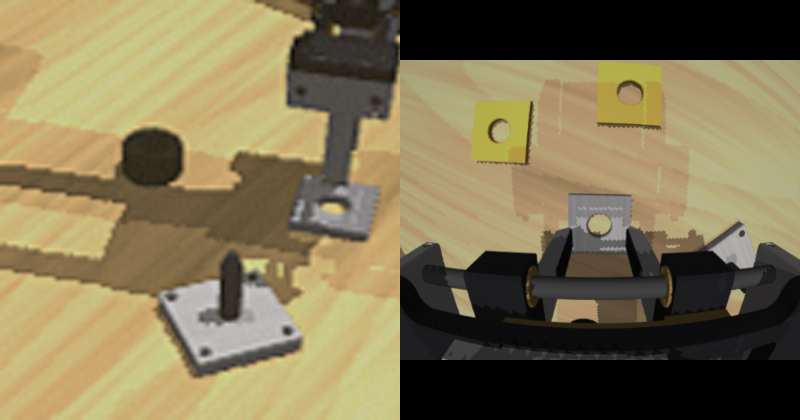

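The fingers closed to 44 mm at the plate's near edge (composite ~(600,250)), so the plate's hole sits ahead of the jaws. I'll re-cast it from this pose, and check the tip position from the image as well.

Run:
```python
from h import *
m=optics.camera_model('wrist'); R=np.array(m['R']); o=sensors.get_obs()
print('cam',np.round(-R.T@m['t']*1e3,1)); print(np.round(R,3)); print(o['tool_pos'],o['ee_rot'],o['joint_positions'])
for p in [(277,229.6),(237,190),(324,190)]: print(p,np.round(plane(m,*p,.008,True)*1e3,1))
# expected pixel of the finger tips and grasp centre
f=210/np.tan(np.radians(m['vertical_fov']/2))
y=o['ee_rot'][2]; tx=np.array([np.cos(y),np.sin(y),0]); ty=np.array([np.sin(y),-np.cos(y),0])
for a in (-.022,0,.022):
    X=o['tool_pos']+ty*a-np.array([0,0,.025]); c=R@X+m['t']; th=np.arctan2(np.hypot(c[0],c[1]),c[2]); q=c[:2]/np.hypot(c[0],c[1])*th*f; print('tip',a,q+[m['cx'],m['cy']])
im=cv2.imread('pics/w2.png'); cv2.imwrite('pics/c3.png',cv2.resize(im[150:330,150:410],(780,540),interpolation=2))
```

```text
cam [628.9 321.5 220.2]
[[ 0.401 -0.916  0.001]
 [-0.889 -0.389  0.241]
 [-0.22  -0.097 -0.971]]
[0.56610842 0.29368566 0.02906736] [3.14151614e+00 3.09612811e-04 4.12892031e-01] [ 3.89740375e-01  3.60599518e-01  1.37266858e+00 -8.47707803e-05
  1.40863232e+00  1.54765836e+00]
(277, 229.6) [566.3 295.    8. ]
(237, 190) [580.9 330.5   8. ]
(324, 190) [604.2 277.2   8. ]
tip -0.022 [247.12584941 228.81535423]
tip 0 [278.60046423 228.84597595]
tip 0.022 [310.0658161  228.74541238]
```

View pics/c3.png

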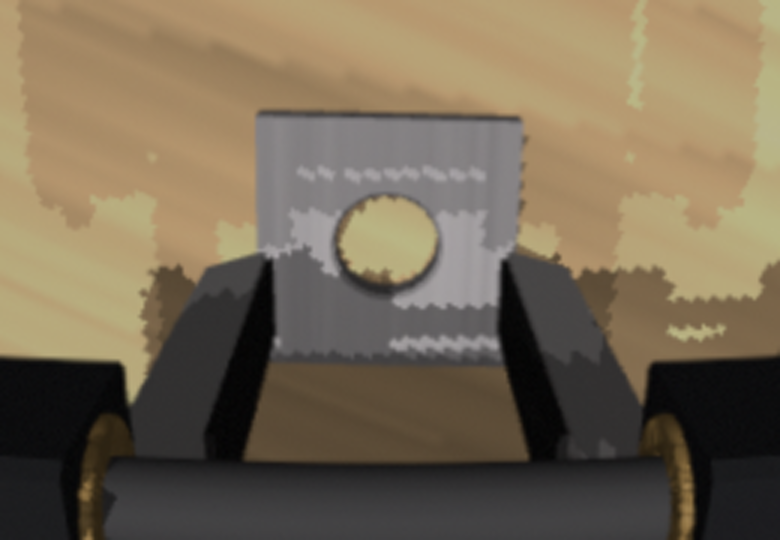

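Run:
```python
from h import *
m=optics.camera_model('wrist'); o=sensors.get_obs(); y=o['ee_rot'][2]; tx=np.array([np.cos(y),np.sin(y),0]); ty=np.array([np.sin(y),-np.cos(y),0])
print(o['time'],o['width'],o['finger_force'],o['wrist_force'])
for z in (.004,.01,.02,.03,.04,.05):
    A=plane(m,240,235,z,True);B=plane(m,318,233.5,z,True); M=(A+B)/2-o['tool_pos']
    print(z,'gap',np.round(np.linalg.norm(A-B)*1e3,1),'mid along tool x,y',np.round([M@tx*1e3,M@ty*1e3],1))
```

```text
3.8 0.04025483636670312 0.0 [-0.18774417  0.66191726  0.2391026 ]
0.004 gap 54.9 mid along tool x,y [-4.1  0.3]
0.01 gap 53.4 mid along tool x,y [-2.1  0.3]
0.02 gap 50.9 mid along tool x,y [1.3 0.2]
0.03 gap 48.3 mid along tool x,y [4.7 0.2]
0.04 gap 45.8 mid along tool x,y [8.  0.2]
0.05 gap 43.2 mid along tool x,y [11.4  0.1]
```

Run:
```python
from h import *
m=optics.camera_model('scene'); T=sensors.get_obs()['tool_pos']
for p in [(333,162),(340,163),(346,162)]:
    c,d=ray(m,*p)
    s=np.linalg.lstsq(np.c_[d,[0,0,-1]],np.r_[T[:2],0]-c,rcond=None)[0]; P=c+s[0]*d; print(p,np.round(P*1e3,1),'z on line',round(s[1]*1e3,1))
im=cv2.imread('pics/s2.png'); cv2.imwrite('pics/c4.png',cv2.resize(im[100:200,280:400],(720,600),interpolation=cv2.INTER_CUBIC))
```

```text
(333, 162) [560.3 290.5  24.7] z on line 24.7
(340, 163) [576.4 299.   23.8] z on line 23.8
(346, 162) [589.9 305.4  29.4] z on line 29.4
```

View pics/c4.png

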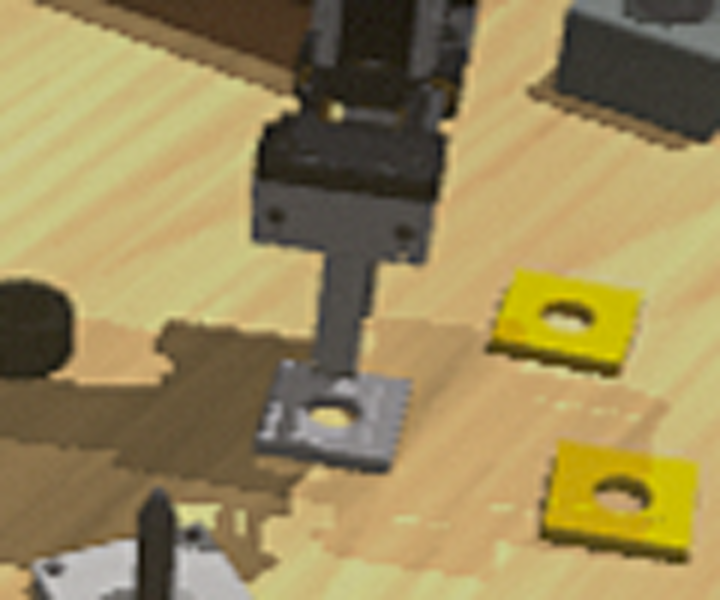

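Both views agree that the fingertips are about 25–35 mm higher than the TCP reading and the stated 25 mm imply. They passed over the plate and are now at 40 mm with no force. I'll open and probe down gently to find the true tip height by contact.

{"name": "send_rows", "arguments": {"rows": [[0,0,0,0,0,0],[0,0,0,0,0,0],[0,0,0,0,0,0],[0,0,0,0,0,0],[0,0,0,0,0,0],[0,0,0,0,0,0],[0,0,0,0,0,0],[0,0,0,0,0,0]], "grip": 94}}

```text
time: 4.47
tool_pos: [0.5662, 0.2937, 0.0292]
ee_rot: [3.142, -0.0, 0.413]
wrist_force: [-0.1, 0.3, -0.1]
width: 0.0903
finger_force: 0.0
```

{"name": "send_rows", "arguments": {"rows": [[0,0,-2,0,0,0],[0,0,-2,0,0,0],[0,0,-2,0,0,0],[0,0,0,0,0,0]]}}

```text
time: 4.8
tool_pos: [0.5657, 0.2935, 0.0224]
ee_rot: [3.142, 0.001, 0.413]
wrist_force: [-0.2, -0.1, -0.1]
width: 0.094
finger_force: 0.0
```

{"name": "send_rows", "arguments": {"rows": [[0,0,-2,0,0,0],[0,0,-2,0,0,0],[0,0,0,0,0,0]]}}

```text
time: 5.05
tool_pos: [0.5659, 0.2936, 0.0186]
ee_rot: [3.141, 0.001, 0.413]
wrist_force: [-0.3, 0.2, -0.1]
width: 0.0946
finger_force: 0.0
```

{"name": "send_rows", "arguments": {"rows": [[0,0,-2,0,0,0],[0,0,-2,0,0,0],[0,0,0,0,0,0]]}}

```text
time: 5.3
tool_pos: [0.5659, 0.2935, 0.0146]
ee_rot: [3.142, 0.001, 0.413]
wrist_force: [0.3, 0.0, -0.7]
width: 0.0941
finger_force: 0.0
```

{"name": "send_rows", "arguments": {"rows": [[0,0,-2,0,0,0],[0,0,-2,0,0,0],[0,0,0,0,0,0]]}}

```text
time: 5.55
tool_pos: [0.5659, 0.2935, 0.0106]
ee_rot: [3.142, 0.001, 0.413]
wrist_force: [-0.0, -0.3, -0.7]
width: 0.0938
finger_force: 0.0
```

{"name": "send_rows", "arguments": {"rows": [[0,0,-2,0,0,0],[0,0,-2,0,0,0],[0,0,0,0,0,0]]}}

```text
time: 5.8
tool_pos: [0.5659, 0.2935, 0.0066]
ee_rot: [3.141, 0.001, 0.413]
wrist_force: [-0.2, -0.8, -1.0]
width: 0.0938
finger_force: 0.0
```

{"name": "send_rows", "arguments": {"rows": [[0,0,-2,0,0,0],[0,0,0,0,0,0]]}}

```text
time: 5.97
tool_pos: [0.566, 0.2936, 0.0048]
ee_rot: [3.142, 0.001, 0.413]
wrist_force: [0.1, -0.6, -0.2]
width: 0.0938
finger_force: 0.0
```

{"name": "send_rows", "arguments": {"rows": [[0,0,-2,0,0,0],[0,0,0,0,0,0]]}}

```text
time: 6.13
tool_pos: [0.566, 0.2936, 0.0028]
ee_rot: [3.141, 0.001, 0.413]
wrist_force: [-0.7, 0.4, 0.4]
width: 0.0943
finger_force: 0.0
```

{"name": "send_rows", "arguments": {"rows": [[0,0,-2,0,0,0],[0,0,0,0,0,0]]}}

```text
time: 6.3
tool_pos: [0.566, 0.2936, 0.0008]
ee_rot: [3.142, 0.001, 0.413]
wrist_force: [-0.6, -0.7, -0.5]
width: 0.0937
finger_force: 0.0
```

{"name": "send_rows", "arguments": {"rows": [[0,0,-2,0,0,0],[0,0,0,0,0,0]]}}

```text
time: 6.47
tool_pos: [0.566, 0.2936, -0.0012]
ee_rot: [3.142, 0.001, 0.413]
wrist_force: [0.1, 0.5, -0.6]
width: 0.0941
finger_force: 0.0
```

{"name": "send_rows", "arguments": {"rows": [[0,0,-1,0,0,0],[0,0,0,0,0,0],[0,0,0,0,0,0]]}}

```text
time: 6.72
tool_pos: [0.5662, 0.2937, -0.0019]
ee_rot: [3.142, 0.0, 0.413]
wrist_force: [-0.2, -0.9, 0.0]
width: 0.0939
finger_force: 0.0
```

{"name": "send_rows", "arguments": {"rows": [[0,0,0,0,0,0],[0,0,0,0,0,0],[0,0,0,0,0,0],[0,0,0,0,0,0],[0,0,0,0,0,0],[0,0,0,0,0,0],[0,0,0,0,0,0]], "grip": 50}}

```text
time: 7.3
tool_pos: [0.5662, 0.2937, -0.0018]
ee_rot: [3.141, -0.0, 0.413]
wrist_force: [-0.5, -0.4, 0.0]
width: 0.0518
finger_force: 0.0
```

Run:
```python
from h import *
print(sensors.get_obs()['width'])
a,_=snap('wrist','w5.png'); b,_=snap('scene','s5.png')
cv2.imwrite('pics/c5.png',np.hstack([cv2.resize(b[110:210,290:390],(400,400),interpolation=2),cv2.resize(a[170:330,200:360],(400,400),interpolation=2)])[:,:,::-1])
```

```text
0.05182631187578887
```

View pics/c5.png

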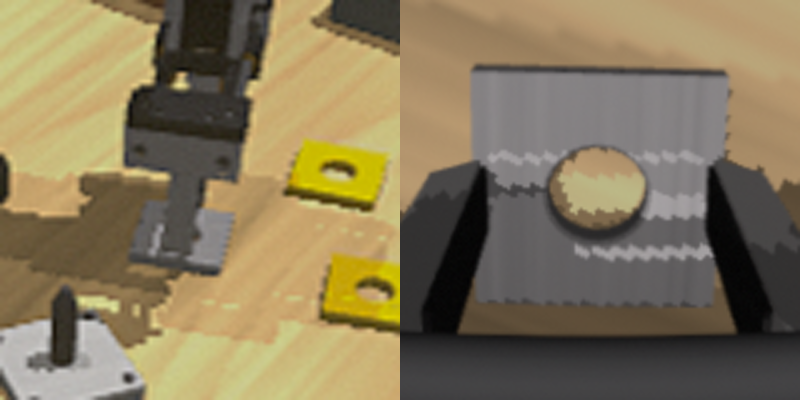

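Run:
```python
from h import *
m=optics.camera_model('wrist'); o=sensors.get_obs(); y=o['ee_rot'][2]; tx=np.array([np.cos(y),np.sin(y),0]); ty=np.array([np.sin(y),-np.cos(y),0])
print(o['time'],o['width'],o['tool_pos'])
for z in (.0,.005,.01,.015,.02,.03):
    A=plane(m,235.2,236,z,True);B=plane(m,323.2,236,z,True); M=(A+B)/2-o['tool_pos']
    print(z,'gap',np.round(np.linalg.norm(A-B)*1e3,1),'mid along tool x,y',np.round([M@tx*1e3,M@ty*1e3],1))
q=[plane(m,200+(u-400)/2.5,170+v/2.5,.008,True)*1e3 for u,v in [(473,70),(728,73),(598,188)]]
print(np.round(q,1),np.linalg.norm(q[0]-q[1]))
ms=optics.camera_model('scene'); T=o['tool_pos']+ty*.03
for p in [(335.5,173.7)]:
    c,d=ray(ms,*p); s=np.linalg.lstsq(np.c_[d,[0,0,-1]],np.r_[T[:2],0]-c,rcond=None)[0]; print('scene tip z',s[1]*1e3,np.round((c+s[0]*d)*1e3),T)
```

```text
7.4 0.05002882183117748 [ 0.56620442  0.29365247 -0.00178278]
0.0 gap 54.4 mid along tool x,y [3.8 0.3]
0.005 gap 53.0 mid along tool x,y [5.5 0.3]
0.01 gap 51.6 mid along tool x,y [7.2 0.3]
0.015 gap 50.1 mid along tool x,y [8.9 0.2]
0.02 gap 48.7 mid along tool x,y [10.6  0.2]
0.03 gap 45.8 mid along tool x,y [14.   0.2]
[[581.8 331.6   8. ]
 [604.7 277.5   8. ]
 [567.1 293.7   8. ]] 58.69394426352831
scene tip z 10.682975566297829 [583. 269.  11.] [ 0.57823909  0.26617217 -0.00178278]
```

Both views put the tips at z≈11 mm while the TCP reads −1.8, so tip height is about the reading plus 12.5 mm. I'll open, go lower and touch down to calibrate.

{"name": "send_rows", "arguments": {"rows": [[0,0,0,0,0,0],[0,0,0,0,0,0],[0,0,0,0,0,0],[0,0,0,0,0,0],[0,0,0,0,0,0],[0,0,0,0,0,0],[0,0,0,0,0,0]], "grip": 90}}

```text
time: 7.98
tool_pos: [0.5662, 0.2937, -0.0018]
ee_rot: [3.142, 0.0, 0.413]
wrist_force: [0.1, -0.8, -0.0]
width: 0.0896
finger_force: 0.0
```

{"name": "send_rows", "arguments": {"rows": [[0,0,-2,0,0,0],[0,0,-2,0,0,0],[0,0,-2,0,0,0],[0,0,0,0,0,0]]}}

```text
time: 8.32
tool_pos: [0.5658, 0.2935, -0.0086]
ee_rot: [3.141, 0.001, 0.413]
wrist_force: [-0.3, -0.1, -1.0]
width: 0.0905
finger_force: 0.0
```

{"name": "send_rows", "arguments": {"rows": [[0,0,-2,0,0,0],[0,0,0,0,0,0]]}}

```text
time: 8.48
tool_pos: [0.5659, 0.2935, -0.0103]
ee_rot: [3.142, 0.001, 0.413]
wrist_force: [-0.4, -0.0, -0.2]
width: 0.0901
finger_force: 0.0
```

{"name": "send_rows", "arguments": {"rows": [[0,0,-1,0,0,0],[0,0,0,0,0,0]]}}

```text
time: 8.65
tool_pos: [0.5661, 0.2936, -0.011]
ee_rot: [3.141, 0.0, 0.413]
wrist_force: [-0.2, 0.3, -1.5]
width: 0.0905
finger_force: 0.0
```

{"name": "send_rows", "arguments": {"rows": [[0,0,-1,0,0,0],[0,0,0,0,0,0]]}}

```text
time: 8.82
tool_pos: [0.5661, 0.2936, -0.0119]
ee_rot: [3.141, 0.0, 0.413]
wrist_force: [-0.2, -0.4, 0.3]
width: 0.0903
finger_force: 0.0
```

{"name": "send_rows", "arguments": {"rows": [[0,0,-1,0,0,0],[0,0,0,0,0,0]]}}

```text
time: 8.98
tool_pos: [0.5664, 0.2938, -0.0124]
ee_rot: [3.142, -0.0, 0.413]
wrist_force: [-0.6, 0.0, 1.7]
width: 0.0903
finger_force: 0.7
```

{"name": "send_rows", "arguments": {"rows": [[0,0,-1,0,0,0],[0,0,0,0,0,0]]}}

```text
time: 9.15
tool_pos: [0.5664, 0.2938, -0.0125]
ee_rot: [3.141, -0.001, 0.413]
wrist_force: [-1.3, -1.7, 5.7]
width: 0.0899
finger_force: 2.6
```

{"name": "send_rows", "arguments": {"rows": [[0,0,-1,0,0,0],[0,0,0,0,0,0]]}}

```text
time: 9.32
tool_pos: [0.5664, 0.2938, -0.0125]
ee_rot: [3.141, -0.001, 0.413]
wrist_force: [-3.2, -1.2, 8.5]
width: 0.0897
finger_force: 4.3
```

{"name": "send_rows", "arguments": {"rows": [[0,0,-1,0,0,0],[0,0,0,0,0,0]]}}

```text
time: 9.48
tool_pos: [0.5665, 0.2938, -0.0126]
ee_rot: [3.141, -0.001, 0.413]
wrist_force: [-4.2, -2.9, 12.0]
width: 0.0902
finger_force: 6.1
```

Contact comes at reading −12.4, so tip_z = reading + 12.4 mm. I'll raise to tips at about 3 mm and grip.

{"name": "send_rows", "arguments": {"rows": [[0,0,6.5,0,0,0],[0,0,0,0,0,0],[0,0,0,0,0,0]], "grip": 50}}

```text
time: 9.73
tool_pos: [0.5666, 0.2938, -0.0091]
ee_rot: [3.141, -0.001, 0.413]
wrist_force: [-0.3, 0.3, 0.7]
width: 0.0733
finger_force: 0.0
```

{"name": "send_rows", "arguments": {"rows": [[0,0,0,0,0,0],[0,0,0,0,0,0],[0,0,0,0,0,0],[0,0,0,0,0,0],[0,0,0,0,0,0]]}}

```text
time: 10.15
tool_pos: [0.5657, 0.2935, -0.0101]
ee_rot: [3.142, 0.001, 0.413]
wrist_force: [-0.1, 0.1, -1.6]
width: 0.0593
finger_force: 30.0
```

{"name": "send_rows", "arguments": {"rows": [[0,0,10,0,0,0],[0,0,20,0,0,0],[0,0,25,0,0,0],[0,0,25,0,0,0],[-8,-25,10,0,0,0],[-10,-31,0,0,0,0],[-10,-31,0,0,0,0],[-10,-31,0,0,0,0]]}}

```text
time: 10.82
tool_pos: [0.5278, 0.1748, 0.0817]
ee_rot: [3.141, -0.001, 0.414]
wrist_force: [0.1, -1.2, -2.5]
width: 0.0593
finger_force: 30.0
```

{"name": "send_rows", "arguments": {"rows": [[-10,-31,0,0,0,0],[-10,-31,0,0,0,0],[-2,-6,0,0,0,0],[0,0,0,0,0,0],[0,0,0,0,0,0],[0,0,0,0,0,0]]}}

```text
time: 11.32
tool_pos: [0.5067, 0.1087, 0.0811]
ee_rot: [-3.141, -0.001, 0.414]
wrist_force: [0.9, -1.0, -1.0]
width: 0.0595
finger_force: 30.0
```

Run:
```python
from h import *
import pickle
o=sensors.get_obs();im,m=snap('wrist','w6.png'); pickle.dump((o,m),open('w6.pkl','wb'))
print(o['tool_pos'],o['width'],o['finger_force'])
```

```text
[0.50671426 0.10872923 0.08108329] 0.0594961342662452 29.95067059993744
```

View pics/w6.png

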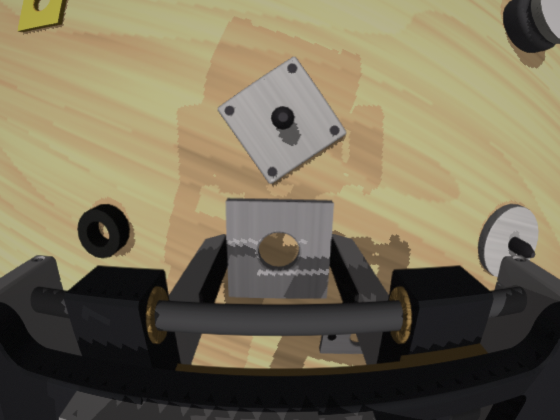

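The wrist view shows the held plate level with its hole at (279,250). The tall fixture is ahead with screws at (292,68), (229,110), (335,130), (272,172) and the post at (283,117).

```bash
cat > circ.py <<'E'
from h import *
import pickle
E
python3 - <<'E'
from h import *
import pickle
o,m=pickle.load(open('w6.pkl','rb'))
S=np.array([plane(m,*p,.014,True) for p in [(292,68),(229,110.5),(334.5,130.5),(272,172)]])*1e3
print('screws',np.round(S,1).tolist(),'ctr',S.mean(0))
C=np.array([plane(m,*p,.014,True) for p in [(294,57),(219,107),(346,131),(273,185)]])*1e3
print('corners ctr',C.mean(0),'diag',np.linalg.norm(C[0]-C[3]),np.linalg.norm(C[1]-C[2]))
print('post tip z68/60',plane(m,283,117.5,.068,True)*1e3,plane(m,283,117.5,.056,True)*1e3)
zt=o['tool_pos'][2]+.0101+.008
print('hole top',plane(m,279,250,zt,True)*1e3,zt)
for p in [(226,199),(333,201)]: print(plane(m,*p,zt,True)*1e3)
print(o['tool_pos'])
E
```

```text
screws [[618.7, 146.3, 14.0], [567.8, 178.3, 14.0], [586.8, 95.3, 14.0], [536.0, 127.3, 14.0]] ctr [577.33746689 136.79484898  14.        ]
corners ctr [578.06295032 136.09901749  14.        ] diag 104.49528011043874 102.79112888236246
post tip z68/60 [577.19087798 136.69066297  68.        ] [577.65874858 136.70324674  56.        ]
hole top [507.66057943 108.99947976  99.18328806] 0.09918328805727211
[523.21612558 147.62047271  99.18328806]
[545.79860446  93.24879597  99.18328806]
[0.50671426 0.10872923 0.08108329]
```

{"name": "send_rows", "arguments": {"rows": [[30,12,0,0,0,0],[30,12,0,0,0,0],[9.8,3.7,0,0,0,0],[0,0,0,0,0,0],[0,0,-15,0,0,0],[0,0,-10,0,0,0],[0,0,-10,0,0,0],[0,0,0,0,0,0]]}}

```text
time: 12.03
tool_pos: [0.5746, 0.1358, 0.0428]
ee_rot: [-3.14, 0.003, 0.413]
wrist_force: [1.1, 1.5, -2.9]
width: 0.0598
finger_force: 29.9
```

{"name": "send_rows", "arguments": {"rows": [[0,0,-5,0,0,0],[0,0,-5,0,0,0],[0,0,0,0,0,0]]}}

```text
time: 12.28
tool_pos: [0.5751, 0.1351, 0.0347]
ee_rot: [-3.141, 0.002, 0.413]
wrist_force: [-0.7, -0.4, -1.6]
width: 0.0596
finger_force: 30.0
```

{"name": "send_rows", "arguments": {"rows": [[1,1,-6,0,0,0],[0,0,-6,0,0,0],[0,0,-6,0,0,0],[0,0,-6,0,0,0],[0,0,0,0,0,0]]}}

```text
time: 12.7
tool_pos: [0.5756, 0.1361, 0.0096]
ee_rot: [-3.141, 0.003, 0.413]
wrist_force: [0.2, 0.2, -2.2]
width: 0.0593
finger_force: 30.0
```

{"name": "send_rows", "arguments": {"rows": [[0,0,-2,0,0,0],[0,0,-1,0,0,0],[0,0,0,0,0,0]]}}

```text
time: 12.95
tool_pos: [0.5771, 0.1364, 0.0086]
ee_rot: [3.141, -0.0, 0.413]
wrist_force: [0.0, -0.1, -2.3]
width: 0.0595
finger_force: 30.0
```

{"name": "send_rows", "arguments": {"rows": [[0,0,-1,0,0,0],[0,0,-1,0,0,0],[0,0,0,0,0,0]]}}

```text
time: 13.2
tool_pos: [0.577, 0.1364, 0.0067]
ee_rot: [3.141, -0.0, 0.413]
wrist_force: [0.2, 0.4, -1.1]
width: 0.0594
finger_force: 30.0
```

{"name": "send_rows", "arguments": {"rows": [[0,0,-1,0,0,0],[0,0,0,0,0,0]]}}

```text
time: 13.37
tool_pos: [0.5769, 0.1363, 0.0056]
ee_rot: [3.142, 0.0, 0.413]
wrist_force: [0.6, -0.2, -1.8]
width: 0.0595
finger_force: 30.0
```

{"name": "send_rows", "arguments": {"rows": [[0,0,-1,0,0,0],[0,0,-1,0,0,0],[0,0,0,0,0,0]]}}

```text
time: 13.62
tool_pos: [0.5771, 0.1364, 0.0039]
ee_rot: [3.141, -0.0, 0.413]
wrist_force: [-0.2, 1.4, -0.4]
width: 0.0591
finger_force: 30.0
```

{"name": "send_rows", "arguments": {"rows": [[0,0,-1,0,0,0],[0,0,0,0,0,0]]}}

```text
time: 13.78
tool_pos: [0.5771, 0.1364, 0.0038]
ee_rot: [3.141, -0.0, 0.413]
wrist_force: [-2.4, -0.5, 3.8]
width: 0.0595
finger_force: 30.0
```

{"name": "send_rows", "arguments": {"rows": [[0,0,1,0,0,0],[0,0,0,0,0,0],[0,0,0,0,0,0],[0,0,0,0,0,0],[0,0,0,0,0,0]], "grip": 90}}

```text
time: 14.2
tool_pos: [0.577, 0.1363, 0.0035]
ee_rot: [3.142, 0.0, 0.413]
wrist_force: [-0.3, -0.6, -0.7]
width: 0.0888
finger_force: 0.0
```

{"name": "send_rows", "arguments": {"rows": [[0,0,15,0,0,0],[0,0,25,0,0,0],[0,0,30,0,0,0],[0,0,20,0,0,0],[-20,16,0,0,0,0],[-25,18,0,0,0,0],[-25,18,0,0,0,0],[-25,18,0,0,0,0]]}}

```text
time: 14.87
tool_pos: [0.4811, 0.2068, 0.0937]
ee_rot: [3.142, -0.0, 0.412]
wrist_force: [0.1, 0.9, -0.0]
width: 0.09
finger_force: 0.0
```

Run:
```python
from h import *
import pickle
o,m=pickle.load(open('w6.pkl','rb'))
im=cv2.imread('pics/w6.png'); g=im.max(2); M=np.zeros(g.shape,np.uint8); M[195:265,70:140]=(g[195:265,70:140]<60)
cs,h=cv2.findContours(M,cv2.RETR_CCOMP,cv2.CHAIN_APPROX_NONE)
for c,hh in zip(cs,h[0]):
    if cv2.contourArea(c)>60: 
        e=cv2.fitEllipse(c); print(hh[3],e,np.round(plane(m,*e[0],.012 if hh[3]<0 else .024,True)*1e3,1))
im,m=snap('top','top2.png')
print(sensors.get_obs()['tool_pos'])
```

```text
-1 ((103.33035278320312, 230.2646026611328), (49.956939697265625, 51.65751266479492), 22.44313621520996) [425.2 251.6  12. ]
0 ((103.76746368408203, 230.38284301757812), (8.541580200195312, 19.818994522094727), 150.91293334960938) [432.  245.8  24. ]
[0.47633746 0.21014776 0.09356078]
```

{"name": "send_rows", "arguments": {"rows": [[-20,15,0,0,0,0],[-20,15,0,0,0,0],[-11,11,-10,0,0,0],[0,0,-20,0,0,0],[0,0,0,0,0,0],[0,0,0,0,0,0],[0,0,0,0,0,0]]}}

```text
time: 15.5
tool_pos: [0.4316, 0.2472, 0.0643]
ee_rot: [3.141, -0.001, 0.412]
wrist_force: [0.8, -0.7, 0.5]
width: 0.0901
finger_force: 0.0
```

{"name": "send_rows", "arguments": {"rows": [[-6,4.5,0,0,0,0],[0,0,-20,0,0,0],[0,0,-25,0,0,0],[0,0,-18,0,0,0],[0,0,-7,0,0,0],[0,0,0,0,0,0],[0,0,0,0,0,0]]}}

```text
time: 16.08
tool_pos: [0.4256, 0.2521, -0.0055]
ee_rot: [-3.142, -0.001, 0.412]
wrist_force: [0.6, 0.8, 0.3]
width: 0.0897
finger_force: 0.0
```

{"name": "send_rows", "arguments": {"rows": [[0,0,0,0,0,0],[0,0,0,0,0,0],[0,0,0,0,0,0],[0,0,0,0,0,0],[0,0,0,0,0,0],[0,0,0,0,0,0],[0,0,0,0,0,0],[0,0,0,0,0,0]], "grip": 40}}

```text
time: 16.75
tool_pos: [0.4251, 0.2519, -0.0061]
ee_rot: [3.141, -0.0, 0.413]
wrist_force: [-0.0, 0.1, 1.4]
width: 0.0473
finger_force: 30.0
```

{"name": "send_rows", "arguments": {"rows": [[0,0,10,0,0,0],[0,0,25,0,0,0],[0,0,30,0,0,0],[0,0,21,0,0,0],[20,-15,0,0,0,0],[25,-19,0,0,0,0],[25,-19,0,0,0,0],[25,-19,0,0,0,0]]}}

```text
time: 17.42
tool_pos: [0.521, 0.1793, 0.0808]
ee_rot: [3.141, -0.001, 0.414]
wrist_force: [0.8, -0.8, -0.7]
width: 0.0474
finger_force: 30.0
```

{"name": "send_rows", "arguments": {"rows": [[25,-19,0,0,0,0],[20,-15,0,0,0,0],[12.4,-9.4,0,0,0,0],[0,0,0,0,0,0],[0,0,0,0,0,0],[0,0,0,0,0,0],[0,0,0,0,0,0]]}}

```text
time: 18.0
tool_pos: [0.5765, 0.1374, 0.0799]
ee_rot: [-3.141, 0.0, 0.414]
wrist_force: [0.5, -0.2, -0.3]
width: 0.0471
finger_force: 30.0
```

{"name": "send_rows", "arguments": {"rows": [[0.8,-0.8,-10,0,0,0],[0,0,-10,0,0,0],[0,0,-8,0,0,0],[0,0,-8,0,0,0],[0,0,0,0,0,0],[0,0,0,0,0,0]]}}

```text
time: 18.5
tool_pos: [0.5773, 0.1356, 0.0423]
ee_rot: [-3.141, 0.002, 0.413]
wrist_force: [-0.5, 1.2, 0.5]
width: 0.0477
finger_force: 30.0
```

{"name": "send_rows", "arguments": {"rows": [[0,0,-6,0,0,0],[0,0,-6,0,0,0],[0,0,-6,0,0,0],[0,0,-4,0,0,0],[0,0,-2,0,0,0],[0,0,0,0,0,0],[0,0,0,0,0,0]]}}

```text
time: 19.08
tool_pos: [0.5782, 0.1357, 0.0196]
ee_rot: [3.142, 0.0, 0.413]
wrist_force: [-0.5, 0.1, -0.0]
width: 0.0475
finger_force: 30.0
```

{"name": "send_rows", "arguments": {"rows": [[0,0,-1.5,0,0,0],[0,0,-1,0,0,0],[0,0,0,0,0,0],[0,0,0,0,0,0]]}}

```text
time: 19.42
tool_pos: [0.5783, 0.1357, 0.0173]
ee_rot: [3.141, -0.0, 0.413]
wrist_force: [-0.0, -0.2, -0.9]
width: 0.0476
finger_force: 30.0
```

Free all the way down. The underside is at about 23.4 mm, with 1.4 mm left.

{"name": "send_rows", "arguments": {"rows": [[0,0,-1,0,0,0],[0,0,-1,0,0,0],[0,0,0,0,0,0]]}}

```text
time: 19.67
tool_pos: [0.5785, 0.1357, 0.0158]
ee_rot: [3.141, -0.001, 0.413]
wrist_force: [-0.6, 0.1, 3.3]
width: 0.0477
finger_force: 30.0
```

{"name": "send_rows", "arguments": {"rows": [[0,0,-0.5,0,0,0],[0,0,0,0,0,0]]}}

```text
time: 19.83
tool_pos: [0.5785, 0.1357, 0.0158]
ee_rot: [3.141, -0.001, 0.413]
wrist_force: [-3.0, -0.2, 4.2]
width: 0.0475
finger_force: 30.0
```

{"name": "send_rows", "arguments": {"rows": [[0,0,1,0,0,0],[0,0,0,0,0,0],[0,0,0,0,0,0],[0,0,0,0,0,0],[0,0,0,0,0,0],[0,0,0,0,0,0],[0,0,10,0,0,0],[0,0,20,0,0,0]], "grip": 90}}

```text
time: 20.5
tool_pos: [0.5758, 0.1353, 0.0432]
ee_rot: [-3.14, 0.006, 0.413]
wrist_force: [0.2, 0.3, -0.4]
width: 0.0899
finger_force: 0.0
```

{"name": "send_rows", "arguments": {"rows": [[0,0,30,0,0,0],[0,0,30,0,0,0],[-18,-32,0,0,0,0],[-18,-32,0,0,0,0],[-18,-32,0,0,0,0],[-18,-32,0,0,0,0],[-18,-32,0,0,0,0],[-18,-32,0,0,0,0]]}}

```text
time: 21.17
tool_pos: [0.4694, -0.0576, 0.1067]
ee_rot: [3.14, -0.001, 0.413]
wrist_force: [-0.3, -0.2, -0.5]
width: 0.0901
finger_force: 0.0
```

{"name": "send_rows", "arguments": {"rows": [[-18,-32,0,0,0,0],[-18,-32,0,0,0,0],[-18,-32,0,0,0,0],[-18,-32,0,0,0,0],[-18,-32,0,0,0,0],[-18,-32,0,0,0,0],[-18,-32,0,0,0,0],[-18,-32,0,0,0,0]]}}

```text
time: 21.83
tool_pos: [0.3252, -0.3139, 0.1069]
ee_rot: [3.14, -0.001, 0.413]
wrist_force: [-0.2, 0.2, -0.1]
width: 0.0898
finger_force: 0.0
```

{"name": "send_rows", "arguments": {"rows": [[0,0,0,0,0,0],[0,0,0,0,0,0],[0,0,0,0,0,0]]}}

```text
time: 22.08
tool_pos: [0.3264, -0.3121, 0.1062]
ee_rot: [3.141, -0.001, 0.412]
wrist_force: [-0.0, 0.2, -0.6]
width: 0.0896
finger_force: 0.0
```

```bash
cat > wm.py <<'E'
# wrist measure of a metal part near a predicted world point: python3 wm.py x y z_mm name [d]
import sys; from h import *
X=np.array(list(map(float,sys.argv[1:4])))/1e3; dark=len(sys.argv)>5
o=sensors.get_obs(); im,m=snap('wrist',sys.argv[4]+'.png'); R=np.array(m['R'])
c=R@X+m['t']; f=210/np.tan(np.radians(m['vertical_fov']/2)); r=np.hypot(c[0],c[1]); q=c[:2]/r*np.arctan2(r,c[2])*f+[m['cx'],m['cy']]
print('tool',np.round(o['tool_pos']*1e3,1),'pred px',np.round(q,1))
hsv=cv2.cvtColor(im,cv2.COLOR_RGB2HSV); a=65
M=((hsv[...,2]<60) if dark else (hsv[...,1]<55)&(hsv[...,2]>60)).astype(np.uint8)
u,v=q.astype(int); W=np.zeros_like(M); s=np.s_[max(v-a,0):v+a,max(u-a,0):u+a]; W[s]=M[s]
cs,h=cv2.findContours(W,cv2.RETR_CCOMP,cv2.CHAIN_APPROX_NONE)
for k,hh in zip(cs,h[0]):
    if cv2.contourArea(k)>100:
        P=np.array([plane(m,*p[0],X[2],True)[:2]*1e3 for p in k],np.float32); rc=cv2.minAreaRect(P); mu=cv2.moments(P)
        print('hole' if hh[3]>=0 else 'outer','rect',np.round(rc[0],1),np.round(rc[1],1),round(rc[2],1),'centroid',np.round([mu['m10']/mu['m00'],mu['m01']/mu['m00']],1))
E
python3 wm.py 399.6 -281 8 w7
```

```text
tool [ 326.4 -312.1  106.2] pred px [279.4 116.7]
outer rect [ 397.8 -283.9] [53.6 53.9] 23.7 centroid [ 397.8 -283.9]
hole rect [ 397.7 -283.9] [24.4 24.5] 68.9 centroid [ 397.9 -283.9]
```

{"name": "send_rows", "arguments": {"rows": [[30,12,-20,0,0,0],[30,12,-20,0,0,0],[11.4,4.2,-20,0,0,0],[0,0,-20,0,0,0],[0,0,0,0,0,0],[0,0,0,0,0,0]]}}

```text
time: 22.63
tool_pos: [0.3975, -0.282, 0.0249]
ee_rot: [-3.139, 0.001, 0.416]
wrist_force: [-0.1, 0.2, 0.5]
width: 0.0902
finger_force: 0.0
```

{"name": "send_rows", "arguments": {"rows": [[0,0,-18,0,0,0],[0,0,-12,0,0,0],[0,0,-4,0,0,0],[0,0,0,0,0,0],[0,0,0,0,0,0]]}}

```text
time: 23.05
tool_pos: [0.3983, -0.2847, -0.0068]
ee_rot: [3.139, -0.001, 0.413]
wrist_force: [-0.1, 0.4, 0.7]
width: 0.0899
finger_force: 0.0
```

{"name": "send_rows", "arguments": {"rows": [[0,0,-2,0,0,0],[0,0,0,0,0,0],[0,0,0,0,0,0],[0,0,0,0,0,0],[0,0,0,0,0,0],[0,0,0,0,0,0],[0,0,0,0,0,0],[0,0,0,0,0,0]], "grip": 48}}

```text
time: 23.72
tool_pos: [0.3977, -0.2842, -0.0101]
ee_rot: [3.141, -0.0, 0.413]
wrist_force: [-0.6, 0.6, 0.7]
width: 0.0548
finger_force: 30.0
```

{"name": "send_rows", "arguments": {"rows": [[0,0,10,0,0,0],[0,0,25,0,0,0],[0,0,30,0,0,0],[0,0,25,0,0,0],[12,28,0,0,0,0],[15,35,0,0,0,0],[15,35,0,0,0,0],[15,35,0,0,0,0]]}}

```text
time: 24.38
tool_pos: [0.4549, -0.1499, 0.0804]
ee_rot: [3.141, -0.001, 0.411]
wrist_force: [0.2, -1.2, -1.5]
width: 0.0547
finger_force: 30.0
```

{"name": "send_rows", "arguments": {"rows": [[15,35,0,0,0,0],[15,35,0,0,0,0],[15,35,0,0,0,0],[15,35,0,0,0,0],[15,35,0,0,0,0],[15,35,0,0,0,0],[15,35,0,0,0,0],[12,28,0,0,0,0]]}}

```text
time: 25.05
tool_pos: [0.572, 0.1247, 0.0799]
ee_rot: [-3.141, -0.0, 0.414]
wrist_force: [-0.0, -1.2, -1.5]
width: 0.0549
finger_force: 30.0
```

{"name": "send_rows", "arguments": {"rows": [[5.8,14.7,0,0,0,0],[0,0,0,0,0,0],[0,0,0,0,0,0],[0,0,0,0,0,0],[0,0,0,0,0,0]]}}

```text
time: 25.47
tool_pos: [0.577, 0.1349, 0.0797]
ee_rot: [3.141, 0.001, 0.411]
wrist_force: [0.4, 0.1, -1.1]
width: 0.0547
finger_force: 30.0
```

{"name": "send_rows", "arguments": {"rows": [[0.4,1.3,-8,0,0,0],[0,0,-8,0,0,0],[0,0,-6,0,0,0],[0,0,-6,0,0,0],[0,0,-4,0,0,0],[0,0,0,0,0,0],[0,0,0,0,0,0]]}}

```text
time: 26.05
tool_pos: [0.5775, 0.1378, 0.0472]
ee_rot: [-3.141, 0.001, 0.413]
wrist_force: [0.1, 0.2, -0.1]
width: 0.0547
finger_force: 30.0
```

{"name": "send_rows", "arguments": {"rows": [[0,0,-3,0,0,0],[0,0,-3,0,0,0],[0,0,-2,0,0,0],[0,0,-1,0,0,0],[0,0,0,0,0,0],[0,0,0,0,0,0]]}}

```text
time: 26.55
tool_pos: [0.5778, 0.1379, 0.0387]
ee_rot: [3.142, 0.0, 0.413]
wrist_force: [0.1, 0.7, -2.0]
width: 0.0548
finger_force: 30.0
```

{"name": "send_rows", "arguments": {"rows": [[0,-1,-1,0,0,0],[0,0,-1,0,0,0],[0,0,0,0,0,0],[0,0,0,0,0,0]]}}

```text
time: 26.88
tool_pos: [0.5777, 0.1368, 0.0366]
ee_rot: [3.142, 0.0, 0.413]
wrist_force: [0.5, 0.6, -1.9]
width: 0.0549
finger_force: 30.0
```

{"name": "send_rows", "arguments": {"rows": [[0,0,-1,0,0,0],[0,0,-0.5,0,0,0],[0,0,0,0,0,0]]}}

```text
time: 27.13
tool_pos: [0.578, 0.1369, 0.0359]
ee_rot: [3.141, -0.001, 0.413]
wrist_force: [-0.7, -0.3, 2.7]
width: 0.0547
finger_force: 30.0
```

{"name": "send_rows", "arguments": {"rows": [[0,0,-0.5,0,0,0],[0,0,0,0,0,0]]}}

```text
time: 27.3
tool_pos: [0.5781, 0.1369, 0.0359]
ee_rot: [3.141, -0.001, 0.413]
wrist_force: [-2.2, -0.5, 4.9]
width: 0.0551
finger_force: 30.0
```

{"name": "send_rows", "arguments": {"rows": [[0,0,1,0,0,0],[0,0,0,0,0,0],[0,0,0,0,0,0],[0,0,0,0,0,0],[0,0,0,0,0,0],[0,0,0,0,0,0],[0,0,10,0,0,0],[0,0,20,0,0,0]], "grip": 86}}

```text
time: 27.97
tool_pos: [0.5755, 0.1366, 0.0632]
ee_rot: [-3.14, 0.006, 0.413]
wrist_force: [0.2, -0.4, 0.2]
width: 0.0859
finger_force: 0.0
```

{"name": "send_rows", "arguments": {"rows": [[0,0,30,0,0,0],[0,0,0,0,0,0],[-11,-19.5,0,0,0,0.123],[-11,-19.5,0,0,0,0.123],[-11,-19.5,0,0,0,0.123],[-11,-19.5,0,0,0,0.123],[-11,-19.5,0,0,0,0.123],[-11,-19.5,0,0,0,0.123]]}}

```text
time: 28.63
tool_pos: [0.5114, 0.0191, 0.0961]
ee_rot: [3.141, -0.0, 1.157]
wrist_force: [0.1, 0.3, -0.0]
width: 0.0858
finger_force: 0.0
```

{"name": "send_rows", "arguments": {"rows": [[-11,-19.5,0,0,0,0.123],[-11,-19.5,0,0,0,0.123],[-11,-19.5,0,0,0,0.123],[-11,-19.5,0,0,0,0.123],[-11,-19.5,0,0,0,0.123],[-11,-19.5,0,0,0,0.123],[0,0,0,0,0,0],[0,0,0,0,0,0]]}}

```text
time: 29.3
tool_pos: [0.4458, -0.0976, 0.0961]
ee_rot: [3.14, 0.0, 1.884]
wrist_force: [0.3, -0.7, -0.4]
width: 0.0861
finger_force: 0.0
```

```bash
python3 wm.py 420 -21 8 w8; python3 -c "
from h import *;print(sensors.get_obs()['ee_rot'])"
```

```text
tool [445.8 -97.6  96.1] pred px [278.1 115.6]
outer rect [419.3 -21.3] [44.1 79.8] 18.2 centroid [419.4 -21.1]
hole rect [419.5 -21.1] [24.2 24.2] 63.2 centroid [419.5 -21.4]
[3.14029963e+00 8.25558813e-06 1.88577675e+00]
```

{"name": "send_rows", "arguments": {"rows": [[-10,30,-15,0,0,0],[-10,30,-20,0,0,0],[-6.4,16.4,-20,0,0,0],[0,0,-10,0,0,0],[0,0,0,0,0,0],[0,0,0,0,0,0]]}}

```text
time: 29.85
tool_pos: [0.4199, -0.0206, 0.0308]
ee_rot: [-3.141, 0.0, 1.889]
wrist_force: [0.2, -0.4, -0.0]
width: 0.0859
finger_force: 0.0
```

{"name": "send_rows", "arguments": {"rows": [[0,0,-20,0,0,0],[0,0,-13,0,0,0],[0,0,-5,0,0,0],[0,0,0,0,0,0],[0,0,0,0,0,0]]}}

```text
time: 30.27
tool_pos: [0.4206, -0.0214, -0.0063]
ee_rot: [3.14, 0.001, 1.888]
wrist_force: [0.0, -0.3, 0.5]
width: 0.0858
finger_force: 0.0
```

{"name": "send_rows", "arguments": {"rows": [[0,0,-2.5,0,0,0],[0,0,0,0,0,0],[0,0,0,0,0,0],[0,0,0,0,0,0],[0,0,0,0,0,0],[0,0,0,0,0,0],[0,0,0,0,0,0],[0,0,0,0,0,0]], "grip": 36}}

```text
time: 30.93
tool_pos: [0.4195, -0.0207, -0.0097]
ee_rot: [3.141, 0.0, 1.889]
wrist_force: [1.4, -0.2, -0.2]
width: 0.0435
finger_force: 30.0
```

{"name": "send_rows", "arguments": {"rows": [[0,0,0,0,0,0],[0,0,0,0,0,0]]}}

```text
time: 31.1
tool_pos: [0.4195, -0.0207, -0.0097]
ee_rot: [3.141, 0.0, 1.889]
wrist_force: [0.1, 1.4, 0.1]
width: 0.0432
finger_force: 30.0
```

{"name": "send_rows", "arguments": {"rows": [[0,0,10,0,0,0],[0,0,25,0,0,0],[0,0,30,0,0,0],[0,0,20,0,0,0],[20,-22,0,0,0,0],[25,-27,0,0,0,0],[25,-27,0,0,0,0],[25,-27,0,0,0,0]]}}

```text
time: 31.77
tool_pos: [0.5152, -0.1248, 0.0759]
ee_rot: [3.141, 0.0, 1.889]
wrist_force: [0.1, -0.7, -1.7]
width: 0.0434
finger_force: 30.0
```

{"name": "send_rows", "arguments": {"rows": [[25,-27,0,0,0,0],[25,-27,0,0,0,0],[25,-27,0,0,0,0],[14,-13,0,0,0,0],[0,0,0,0,0,0],[0,0,0,0,0,0],[0,0,0,0,0,0]]}}

```text
time: 32.35
tool_pos: [0.6025, -0.2169, 0.0749]
ee_rot: [-3.14, -0.002, 1.889]
wrist_force: [0.9, 0.8, -1.7]
width: 0.0435
finger_force: 30.0
```

```bash
python3 wm.py 574 -128 14 w9
```

```text
tool [ 602.5 -216.9   74.9] pred px [280.5  98.3]
outer rect [ 574.2 -128.3] [77.8 78. ] 18.3 centroid [ 574.2 -128.3]
hole rect [ 573.6 -126.6] [17.5 17.6] 62.5 centroid [ 573.6 -126.6]
```

View pics/w9.png

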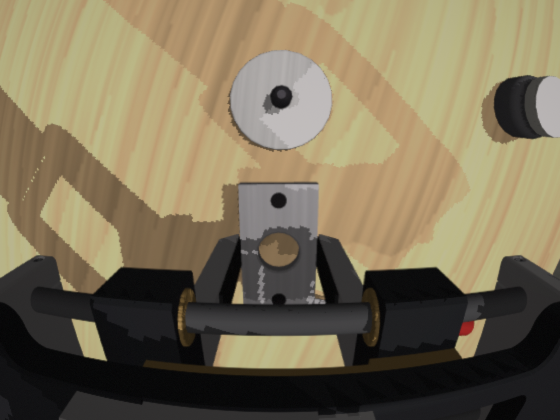

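The wrist view shows the lug held level with its hole at (279,250), and the short fixture at (281,100), giving (574.2, −128.3). Now I move over it and lower.

{"name": "send_rows", "arguments": {"rows": [[-9,28,0,0,0,0],[-9,28,0,0,0,0],[-7,22,0,0,0,0],[-3.1,10.1,0,0,0,0],[0,0,0,0,0,0],[0,0,-10,0,0,0],[0,0,-10,0,0,0],[0,0,0,0,0,0]]}}

```text
time: 33.07
tool_pos: [0.5735, -0.1301, 0.0518]
ee_rot: [-3.137, -0.003, 1.888]
wrist_force: [-0.6, 0.3, -2.6]
width: 0.0433
finger_force: 30.0
```

{"name": "send_rows", "arguments": {"rows": [[0,0,-8,0,0,0],[0,0,-8,0,0,0],[0,0,-6,0,0,0],[0,0,0,0,0,0],[0,0,0,0,0,0]]}}

```text
time: 33.48
tool_pos: [0.5748, -0.1297, 0.0322]
ee_rot: [-3.14, -0.001, 1.888]
wrist_force: [0.1, -0.4, -1.8]
width: 0.0432
finger_force: 30.0
```

{"name": "send_rows", "arguments": {"rows": [[0,0.8,-6,0,0,0],[0,0,-6,0,0,0],[0,0,-5,0,0,0],[0,0,-4,0,0,0],[0,0,-2,0,0,0],[0,0,0,0,0,0],[0,0,0,0,0,0]]}}

```text
time: 34.07
tool_pos: [0.5753, -0.1288, 0.0101]
ee_rot: [-3.142, -0.0, 1.889]
wrist_force: [-0.5, -0.1, -2.0]
width: 0.0436
finger_force: 30.0
```

{"name": "send_rows", "arguments": {"rows": [[0,0,-1,0,0,0],[0,0,-1,0,0,0],[0,0,-1,0,0,0],[0,0,0,0,0,0],[0,0,0,0,0,0]]}}

```text
time: 34.48
tool_pos: [0.5753, -0.1288, 0.0072]
ee_rot: [3.142, -0.0, 1.889]
wrist_force: [-0.9, 0.6, -1.4]
width: 0.0433
finger_force: 30.0
```

{"name": "send_rows", "arguments": {"rows": [[0,0,-1,0,0,0],[0,0,-1,0,0,0],[0,0,0,0,0,0],[0,0,0,0,0,0]]}}

```text
time: 34.82
tool_pos: [0.5752, -0.1288, 0.0051]
ee_rot: [-3.142, -0.0, 1.889]
wrist_force: [-0.1, 0.7, -0.9]
width: 0.0435
finger_force: 30.0
```

{"name": "send_rows", "arguments": {"rows": [[0,0,-1,0,0,0],[0,0,-0.5,0,0,0],[0,0,0,0,0,0]]}}

```text
time: 35.07
tool_pos: [0.5755, -0.1289, 0.0044]
ee_rot: [3.141, 0.0, 1.889]
wrist_force: [-0.6, 0.4, 2.1]
width: 0.0433
finger_force: 30.0
```

{"name": "send_rows", "arguments": {"rows": [[0,0,-0.5,0,0,0],[0,0,0,0,0,0]]}}

```text
time: 35.23
tool_pos: [0.5755, -0.1289, 0.0044]
ee_rot: [3.141, 0.0, 1.889]
wrist_force: [-1.9, 0.8, 4.4]
width: 0.0434
finger_force: 30.0
```

{"name": "send_rows", "arguments": {"rows": [[0,0,1,0,0,0],[0,0,0,0,0,0],[0,0,0,0,0,0],[0,0,0,0,0,0],[0,0,0,0,0,0],[0,0,10,0,0,0],[0,0,25,0,0,0],[0,0,35,0,0,0]], "grip": 70}}

```text
time: 35.9
tool_pos: [0.5727, -0.128, 0.0717]
ee_rot: [-3.135, -0.005, 1.889]
wrist_force: [0.8, -0.4, -0.7]
width: 0.0697
finger_force: 0.0
```

{"name": "send_rows", "arguments": {"rows": [[0,0,20,0,0,0],[0,0,0,0,0,0],[2,-30,0,0,0,0],[2,-38,0,0,0,0],[2,-38,0,0,0,0],[2,-38,0,0,0,0],[2,-38,0,0,0,0],[2,-38,0,0,0,0]]}}

```text
time: 36.57
tool_pos: [0.5868, -0.3502, 0.0934]
ee_rot: [-3.141, -0.001, 1.889]
wrist_force: [0.7, 0.4, 1.0]
width: 0.0702
finger_force: 0.0
```

{"name": "send_rows", "arguments": {"rows": [[0,-38,0,0,0,0],[0,-18,0,0,0,0],[0,0,0,0,0,0],[0,0,0,0,0,0],[0,0,0,0,0,0]]}}

```text
time: 36.98
tool_pos: [0.5872, -0.4035, 0.0935]
ee_rot: [-3.141, -0.002, 1.889]
wrist_force: [0.2, 0.4, -0.2]
width: 0.07
finger_force: 0.0
```

```bash
python3 wm.py 562 -329 7 w10 d
```

```text
tool [ 587.2 -403.5   93.5] pred px [278.6 118.3]
outer rect [ 562.2 -327.9] [38.6 37.9] 63.5 centroid [ 562.2 -327.9]
hole rect [ 562.2 -328.6] [23.7 24. ] 18.2 centroid [ 562.1 -328.5]
```

{"name": "send_rows", "arguments": {"rows": [[-10,30,-10,0,0,0],[-10,30,-15,0,0,0],[-5,15.2,-20,0,0,0],[0,0,-15,0,0,0],[0,0,0,0,0,0],[0,0,0,0,0,0]]}}

```text
time: 37.53
tool_pos: [0.5621, -0.3277, 0.0338]
ee_rot: [-3.141, -0.001, 1.891]
wrist_force: [0.2, 0.7, -0.9]
width: 0.0701
finger_force: 0.0
```

{"name": "send_rows", "arguments": {"rows": [[0,0,-20,0,0,0],[0,0,-12,0,0,0],[0,0,-7,0,0,0],[0,0,0,0,0,0],[0,0,0,0,0,0],[0,0,0,0,0,0]]}}

```text
time: 38.03
tool_pos: [0.5629, -0.3301, -0.0039]
ee_rot: [3.141, 0.001, 1.889]
wrist_force: [-0.5, -0.2, -0.3]
width: 0.0704
finger_force: 0.0
```

{"name": "send_rows", "arguments": {"rows": [[-0.5,1.2,-4,0,0,0],[0,0,0,0,0,0],[0,0,0,0,0,0]]}}

```text
time: 38.28
tool_pos: [0.5618, -0.3284, -0.0087]
ee_rot: [3.141, -0.0, 1.889]
wrist_force: [-0.4, 1.2, -0.7]
width: 0.0699
finger_force: 0.0
```

{"name": "send_rows", "arguments": {"rows": [[0,0,0,0,0,0],[0,0,0,0,0,0],[0,0,0,0,0,0],[0,0,0,0,0,0],[0,0,0,0,0,0],[0,0,0,0,0,0],[0,0,0,0,0,0],[0,0,0,0,0,0]], "grip": 32}}

```text
time: 38.95
tool_pos: [0.5619, -0.3285, -0.0087]
ee_rot: [3.141, 0.0, 1.889]
wrist_force: [0.9, -0.6, 0.3]
width: 0.0393
finger_force: 30.0
```

{"name": "send_rows", "arguments": {"rows": [[0,0,10,0,0,0],[0,0,25,0,0,0],[0,0,30,0,0,0],[0,0,15,0,0,0],[0,0,0,0,0,0],[2,28,0,0,0,0],[2,36,0,0,0,0],[2,36,0,0,0,0]]}}

```text
time: 39.62
tool_pos: [0.5669, -0.2277, 0.0699]
ee_rot: [-3.141, -0.001, 1.886]
wrist_force: [0.2, -0.0, -0.2]
width: 0.0388
finger_force: 30.0
```

{"name": "send_rows", "arguments": {"rows": [[2,36,0,0,0,0],[2,36,0,0,0,0],[2.4,28.2,0,0,0,0],[0,0,0,0,0,0],[0,0,0,0,0,0],[0,0,0,0,0,0],[0,0,0,0,0,0]]}}

```text
time: 40.2
tool_pos: [0.5739, -0.1294, 0.0707]
ee_rot: [-3.141, 0.0, 1.887]
wrist_force: [-0.0, -0.6, 0.3]
width: 0.039
finger_force: 30.0
```

{"name": "send_rows", "arguments": {"rows": [[0.4,1,-10,0,0,0],[0,0,-10,0,0,0],[0,0,-8,0,0,0],[0,0,-6,0,0,0],[0,0,-4,0,0,0],[0,0,0,0,0,0],[0,0,0,0,0,0]]}}

```text
time: 40.78
tool_pos: [0.5744, -0.1272, 0.0328]
ee_rot: [-3.141, -0.0, 1.889]
wrist_force: [-0.4, -0.9, 0.6]
width: 0.0395
finger_force: 30.0
```

{"name": "send_rows", "arguments": {"rows": [[0,0,-5,0,0,0],[0,0,-5,0,0,0],[0,0,-4,0,0,0],[0,0,-2,0,0,0],[0,0,-1,0,0,0],[0,0,0,0,0,0],[0,0,0,0,0,0]]}}

```text
time: 41.37
tool_pos: [0.5747, -0.1272, 0.0163]
ee_rot: [3.141, 0.0, 1.889]
wrist_force: [-0.6, 0.1, 0.2]
width: 0.0389
finger_force: 30.0
```

{"name": "send_rows", "arguments": {"rows": [[0,-0.8,-1,0,0,0],[0,0,-1,0,0,0],[0,0,0,0,0,0],[0,0,0,0,0,0]]}}

```text
time: 41.7
tool_pos: [0.5746, -0.1281, 0.0142]
ee_rot: [3.142, -0.0, 1.889]
wrist_force: [-0.2, 0.1, -1.1]
width: 0.0393
finger_force: 30.0
```

{"name": "send_rows", "arguments": {"rows": [[0,0,-1,0,0,0],[0,0,-0.5,0,0,0],[0,0,0,0,0,0]]}}

```text
time: 41.95
tool_pos: [0.5748, -0.1281, 0.0133]
ee_rot: [3.141, 0.0, 1.889]
wrist_force: [0.2, 0.2, 2.5]
width: 0.039
finger_force: 30.0
```

{"name": "send_rows", "arguments": {"rows": [[0,0,-0.5,0,0,0],[0,0,0,0,0,0]]}}

```text
time: 42.12
tool_pos: [0.5748, -0.1281, 0.0132]
ee_rot: [3.141, 0.0, 1.889]
wrist_force: [-1.0, -0.9, 4.5]
width: 0.0391
finger_force: 30.0
```

The bush is seated. I'll release, lift away and check both stacks.

{"name": "send_rows", "arguments": {"rows": [[0,0,1,0,0,0],[0,0,0,0,0,0],[0,0,0,0,0,0],[0,0,0,0,0,0],[0,0,0,0,0,0],[0,0,10,0,0,0],[0,0,25,0,0,0],[0,0,35,0,0,0]], "grip": 70}}

```text
time: 42.78
tool_pos: [0.572, -0.1272, 0.0807]
ee_rot: [-3.135, -0.005, 1.889]
wrist_force: [0.3, -0.1, -0.6]
width: 0.0699
finger_force: 0.0
```

{"name": "send_rows", "arguments": {"rows": [[0,0,30,0,0,0],[-25,-20,5,0,0,0],[-30,-25,5,0,0,0],[-30,-25,0,0,0,0],[-30,-25,0,0,0,0],[-30,-25,0,0,0,0],[-30,-25,0,0,0,0],[0,0,0,0,0,0]]}}

```text
time: 43.45
tool_pos: [0.3953, -0.277, 0.1242]
ee_rot: [-3.139, 0.003, 1.882]
wrist_force: [0.4, 0.2, -0.3]
width: 0.0699
finger_force: 0.0
```

Run:
```python
from h import *
a,_=snap('scene','s9.png'); b,_=snap('top','t9.png')
cv2.imwrite('pics/c9.png',np.hstack([cv2.resize(a[150:300,190:390],(440,330),interpolation=2),cv2.resize(b[170:250,190:390],(360,144),interpolation=2).repeat(1,0) if 0 else cv2.copyMakeBorder(cv2.resize(b[170:250,200:380],(360,160),interpolation=2),85,85,0,0,0)])[:,:,::-1])
o=sensors.get_obs();print(o['time'],o['tool_pos'],o['width'])
```

```text
43.55 [ 0.39906094 -0.27393183  0.12411419] 0.07013050215859166
```

View pics/c9.png

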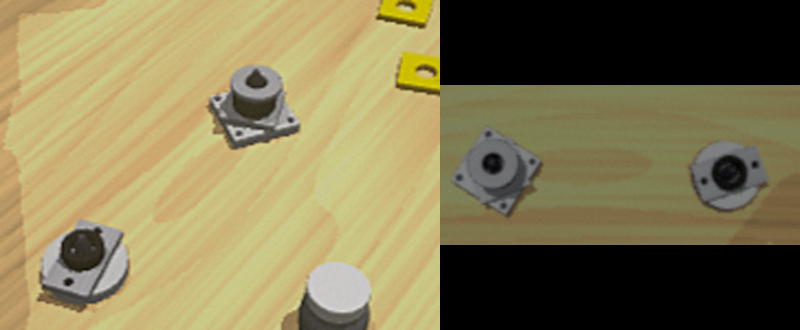

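The view shows both stacks flat and centred on their posts: the tall one at (255,90) with the post through the washer, the short one at (83,250). The jar hasn't moved. I'll hand it in.

{"name": "send_rows", "arguments": {"rows": [[0,0,0,0,0,0],[0,0,0,0,0,0],[0,0,0,0,0,0],[0,0,0,0,0,0]]}}

```text
time: 43.88
tool_pos: [0.4005, -0.2721, 0.1231]
ee_rot: [3.141, -0.0, 1.891]
wrist_force: [0.3, 0.3, 0.2]
width: 0.07
finger_force: 0.0
```

```bash
python3 -c "
from bench import ticket;print(ticket.close_job())"
```

```text
the job is handed in; nothing more can be done
None
```

I stacked all five parts on their posts, let go of everything and handed the job in at about 44 s; the last pictures show both stacks flat and centred, but the hand-in gave no verdict.

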